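# Clamp the tall spacer in the bench clamp

## Task

Stand the tall aluminium spacer upright on the round pad between the open jaws of the bench clamp and let go of it; then squeeze the clamp's two handles together until they snap over centre and stay shut, with the spacer gripped upright in the middle of the jaws. Leave the short spacer standing where it is.

Things in the scene. Friction and masses are not known exactly. Their poses are not given: they have to be found in the camera images.
- spacer_mid (a point): centre (half-way up) of the tall spacer: a loose plain aluminium cylinder, 28 mm in diameter and 84 mm tall, standing upright on the bench, 0.10 to 0.20 kg; its z axis is the cylinder's axis, pointing up
- stub_mid (a point): centre (half-way up) of the short spacer, a bystander: the same 28 mm aluminium cylinder but only 42 mm tall, standing upright
- nest (a point): top centre of the bench clamp's round steel pad (34 mm wide, 14 mm above the bench). The clamp is like a flat nutcracker, fixed to the bench: two dark steel arms swing level about an upright pin at x = +95 mm in this point's axes (z up); jaws 40 mm long at +y and -y of the pad, 50 mm apart when open, tops 33 mm above the bench; black-gripped handles to -x. Base plate 10 mm high, from x = -35 mm
- handle (a joint): angle of each handle, rad: 0 open, 0.13 shut; both move alike. Grips: x = -40 to -122 mm from the pad, even about y = 0, 12 to 32 mm above the bare bench. Squeeze along y at x = -80 mm: 66 mm over their outsides open, 20 mm shut. A spring resists, 3 N rising to 9 N per handle near 0.045 rad, then gives; past 0.10 rad it pulls them shut for good
Mind the look-alikes: they are no part of the job. What is shaped like the part that bears spacer_mid but blue is not meant.

How it is judged (in metres and radians):
On the way:
1. the tall spacer stands upright on the pad, let go of, with the handles still open (horizontal distance between spacer_mid and nest below 0.015 m and z of spacer_mid in the frame of nest between 0.038 and 0.046 m and angle between spacer_mid's own z axis and vertical below 0.17 rad and contact force between the fingers and spacer below 0.2 N and value of joint handle below 0.04 rad), for 0.2 s.
At the end, for the whole second after the job is handed in: The handles have snapped shut (joint above 0.12 rad) and stay so; the tall spacer stands on the pad between the jaws, upright within 10 degrees, within 15 mm of the pad's centre, its foot on the pad (height within 6 mm) and at rest; the short spacer still stands upright within 20 mm of where it was (value of joint handle above 0.12 rad and horizontal distance between spacer_mid and nest below 0.015 m and z of spacer_mid in the frame of nest between 0.036 and 0.048 m and angle between each of spacer_mid, stub_mid's own z axis and vertical below 0.17 rad and linear speed of spacer below 0.02 m/s and distance of stub_mid from where it was at the start of the episode below 0.02 m); the robot touches nothing.
It fails at once if the short spacer is knocked over or moved more than 30 mm (distance of stub_mid from where it was at the start of the episode above 0.03 m or angle between stub_mid's own z axis and vertical above 0.5 rad).
It also fails if it takes over 48 s, if anything falls off the work surface, if the arm or the gripper's body presses on something with over 40 N, if the wrist force passes 120 N, or if a joint passes its speed limit or range.

## Robot

A 6-joint arm with a two-finger parallel gripper is mounted at the origin on the work surface. World frame = base frame: x ahead of the robot, y to its left, z up, the work surface at z = 0. Lengths are in m, angles in degrees, forces in N, time in s.
With the tool pointing down it reaches from about 0.325 to 0.775 m from the base axis. Payload 5.5 kg.
Tool frame: the origin (TCP) lies at the centre of the arm's flange, where the gripper is bolted on; the fingertips stand 173 mm ahead of it and the grasp point (between the pads) lies 155 mm ahead of it; z points along the fingers, y is the direction in which the jaws open and shut (so a half turn about z gives the same grasp; the last joint's range is limited). The gripper opens to 85 mm and grips with 20 to 120 N. Pads are 22 mm wide; open, the fingers measure 114 mm over their backs; the gripper's body (76 mm by 85 mm) begins 54 mm behind the grasp point. The pads swing forward as they close: fully open they stand 13 mm farther back than shut.
Start: joints at [73.356, 5.22, 70.514, -0, 104.267, -3.249], TCP at [0.139, 0.584, 0.405] pointing down, gripper open.
Joint ranges: [-164.24, 164.24], [-49.07, 125.15], [9.68, 141.18], [-86.29, 266.29], [3.28, 154.24], [-151.56, 151.56]. Speed limits (degrees/s): [147.25, 147.25, 172.46, 180, 180, 180].

## Interface

Orientations are given as [roll, pitch, yaw] about the fixed x, y, z axes, in that order (R = Rz(yaw) Ry(pitch) Rx(roll)).
In Python, from rig import * gives the robot as it stands.
- The arm moves only by the shell command python3 -m jog 'ROWS' [OPENING]. ROWS is JSON, one flat list of numbers, 6 for each row, row after row: the shift along the tool's x, y, z in mm, then the turn, a rotation vector about the tool's x, y, z in rad. In form: [tx, ty, tz, rx, ry, rz, tx, ty, tz, rx, ry, rz, ...]. A call has 1 to 10 rows; each row is the pose to reach, as a shift and turn from the pose commanded when the call began, along the tool's axes at that moment; what a row does not reach only later rows make up. A row lasts 1/10 s, in which the tool goes at most 50 mm and 8.59 degrees, less where a joint would pass 70% of its speed; a pose out of reach is approached as far as the arm can. A call with a gripper value outside its range is refused whole. OPENING is the finger opening in mm, from 0 to 85.4, set as the call begins (- or left out, the last holds). The fingers move at their own pace and stop on an object; the grip force is fixed at half the most. Time passes only in rows, so rows that repeat a pose let the fingers close. It gives the time, the measured TCP pose, the force and the opening at its end, in the units of the state.
- read_state(): the state, without advancing time (a new reading comes with each control period).
- get_image(name): name is "scene" or "side" or "wrist"; returns a dict with "image" (400x640x3 uint8, red, green, blue), "range_z" (400x640 float32, m along the optical axis (not along the pixel's ray), 0 where there is no reading), "fx", "fy", "cx", "cy" (pixels), "extrinsics" (4x4, takes a point from camera to world coordinates); the wrist camera has in their place "mount" (4x4, takes a point from camera to tool coordinates, whose origin is the TCP and whose axes are the flange's). Camera axes: x right, y down, z forward; pixel columns grow to the right and rows downward; lengths in m; the calibration is good to about 2 mm. A picture is of the moment at which its call begins: read the wrist's pose just before it.
- sign_off(): hands the job in, once; it reports no verdict.
Trained networks look in the newest picture that a camera, given by its name, has taken for a name from the list of things; names that differ only in an ending like _2 or _b are one class to them, and where a whole thing is asked for, a point or a joint stands for the part that bears it (a point fixed in the world has none). Each returns a list of dicts, best first, with "score" (0 to 1); they miss things now and then, are a little off and sometimes report something else, mostly with a low value. They report only what shows in the picture. A call takes as long as a camera call. They do not tell look-alikes from the thing itself.
- spot_in(camera, thing): "extent" ([left, top, right, bottom] in pixels, round what is visible of it).
The state is a dict: "clock": time; "joint_pos": joint angles; "qd": joint speeds; "joint_efforts": joint torques, N m; "tool_pos": TCP position; "ee_rot": TCP orientation; "wrist_force": force on the tool from outside, world axes, zero at the start; "wrist_torque": the same for the moment, N m; "width": finger opening in m.
Only numpy, scipy, OpenCV 4.12 (cv2) and the standard library are available. Lean on these libraries where they do the work, as an engineer would, in place of code of your own. Each camera call takes 0.05 s, during which the arm holds its last target.

## Working session

There is one attempt and no reset: what is moved stays moved. The work goes in short steps, Python scripts to look and compute and a shell command to move; the robot and the scene stay as the last step left them, time stands still between calls to the robot, and variables do not carry over. Pictures are saved under pics/ and viewed, and the job is handed in when it is done.

```bash
mkdir -p pics; ls
python3 - <<'E'
from rig import *
import cv2
s=read_state(); print(s)
for n in ["scene","side","wrist"]:
    d=get_image(n); cv2.imwrite(f"pics/{n}0.png",d["image"][:,:,::-1])
    for t in ["spacer_mid","stub_mid","nest","handle"]:
        try: print(n,t,[( [int(v) for v in r["extent"]],round(r["score"],2)) for r in spot_in(n,t)])
        except Exception as e: print(n,t,e)
E
```

```text
pics
{'clock': 0.0, 'joint_pos': array([ 7.33557892e+01,  5.26406204e+00,  7.05830657e+01,  1.74607119e-03,
        1.04265727e+02, -3.24972424e+00]), 'qd': array([ 0.03644898,  0.08848675,  0.10164282, -0.01641484, -0.02978205,
        0.03617892]), 'joint_efforts': array([-4.73863092e-04, -4.58730483e+01, -4.18023670e+01, -3.77504466e-05,
        1.16910532e-02, -1.84924920e-05]), 'tool_pos': array([0.13901746, 0.58373473, 0.40352887]), 'ee_rot': array([-1.79887423e+02, -8.08786400e-03,  1.66605934e+02]), 'wrist_force': array([0.48592249, 0.03166151, 0.8758484 ]), 'wrist_torque': array([-0.03443788, -0.01489246,  0.01440618]), 'width': 0.08570739474293977}
scene spacer_mid [([233, 133, 244, 170], 0.86)]
scene stub_mid [([304, 162, 315, 179], 0.59)]
scene nest [([380, 174, 440, 310], 0.84)]
scene handle [([416, 179, 438, 255], 0.66)]
side spacer_mid [([338, 287, 363, 328], 0.66), ([380, 309, 408, 349], 0.57)]
side stub_mid [([285, 239, 299, 264], 0.89), ([209, 132, 344, 196], 0.25)]
side nest [([212, 131, 342, 198], 0.95)]
side handle []
wrist spacer_mid []
wrist stub_mid []
wrist nest []
wrist handle []
```

View pics/scene0.png

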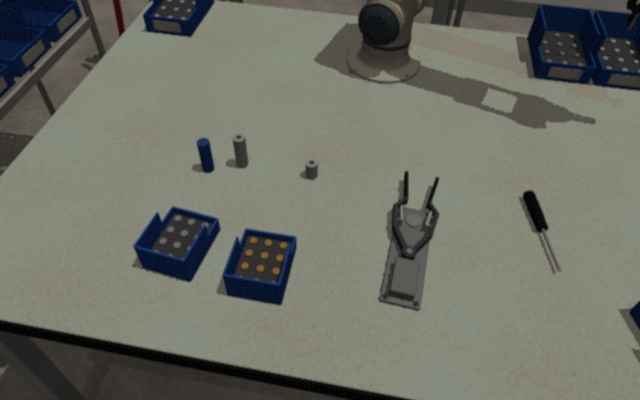

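View pics/side0.png

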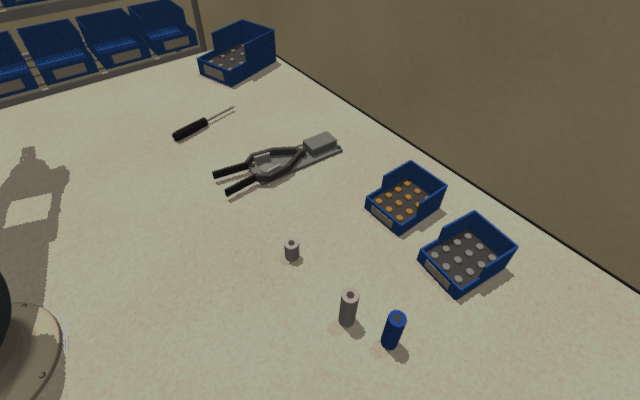

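View pics/wrist0.png

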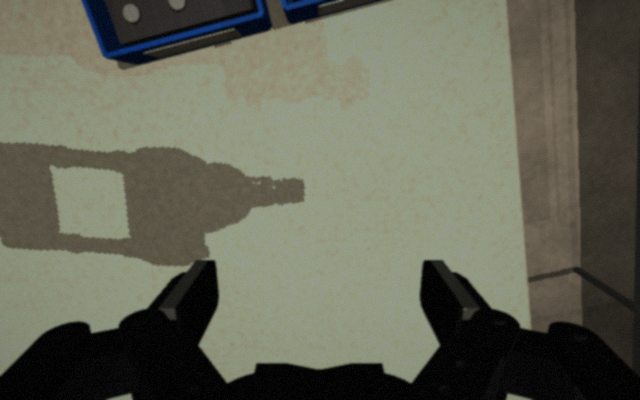

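Tall candidates: grey at scene (240,151) / side (348,308), and blue at scene (205,155) / side (393,330). The grey one fits because the spacer is aluminium and blue is excluded. The stub is at scene (311,170). The clamp is at scene (410,240), handles toward the robot. Next I'll check a crop and measure.

```bash
cat > h.py <<'E'
from rig import *
import cv2, numpy as np
np.set_printoptions(precision=4,suppress=True)
from scipy.spatial.transform import Rotation as R
def cloud(n):
    s=read_state(); d=get_image(n); z=d["range_z"]
    v,u=np.mgrid[0:400,0:640]
    P=np.stack([(u-d["cx"])/d["fx"]*z,(v-d["cy"])/d["fy"]*z,z],-1)
    if n=="wrist":
        T=np.eye(4);T[:3,:3]=R.from_euler("xyz",s["ee_rot"],degrees=True).as_matrix();T[:3,3]=s["tool_pos"];T=T@d["mount"]
    else: T=d["extrinsics"]
    W=P@T[:3,:3].T+T[:3,3]; W[z<=0]=np.nan
    return d,W,T
def fitcirc(p,r=None):
    from scipy.optimize import least_squares
    c0=p.mean(0)
    f=lambda q: np.hypot(*(p-q).T)-r
    return least_squares(f,c0,loss="soft_l1",f_scale=0.001).x
E
python3 - <<'E'
from h import *
for n,bx in [("scene",dict(tall=(228,128,249,175),blue=(193,134,217,175),stub=(300,156,320,183))),("side",dict(tall=(334,282,363,332),blue=(375,304,410,354),stub=(280,234,303,267)))]:
    d,W,T=cloud(n)
    print(n,"cam",T[:3,3], d["fx"])
    for k,(a,b,c,e) in bx.items():
        p=W[b:e,a:c].reshape(-1,3); p=p[np.isfinite(p[:,0])]
        p=p[p[:,2]>0.008]
        top=np.percentile(p[:,2],97); t=p[p[:,2]>top-0.006]
        m=p[p[:,2]<top-.006]
        dirn=T[:2,3]-m.mean(0)[:2]; 
        print(k,len(p),"top",top,"topmean",t.mean(0),"fit",fitcirc(m[:,:2]+0,0.014), "mean",m.mean(0))
    x,y,w,h=(190,120,140,70) if n=="scene" else (270,225,150,130)
    cv2.imwrite(f"pics/{n}_crop.png",cv2.resize(d["image"][y:y+h,x:x+w,::-1],None,fx=4,fy=4,interpolation=cv2.INTER_CUBIC))
    x,y,w,h=(370,160,80,155) if n=="scene" else (200,120,155,85)
    cv2.imwrite(f"pics/{n}_clamp.png",cv2.resize(d["image"][y:y+h,x:x+w,::-1],None,fx=3.8,fy=3.8,interpolation=cv2.INTER_CUBIC))
    p=W[y:y+h,x:x+w].reshape(-1,3); p=p[np.isfinite(p[:,0])];p=p[p[:,2]>.015]
    print("clamp",p.min(0),p.max(0),cv2.minAreaRect((p[:,:2]*1000).astype(np.float32)))
E
```

```text
scene cam [1.2615 0.0224 0.8111] 494.49156880151224
tall 386 top 0.08498644080548555 topmean [ 0.4942 -0.2793  0.0832] fit [ 0.4915 -0.2803] mean [ 0.5018 -0.2762  0.0447]
blue 403 top 0.08573360195200161 topmean [ 0.5236 -0.3507  0.0838] fit [ 0.5217 -0.3516] mean [ 0.5316 -0.3466  0.0452]
stub 210 top 0.04431676001165168 topmean [ 0.4972 -0.1165  0.0415] fit [ 0.4947 -0.1169] mean [ 0.5055 -0.1142  0.0231]
clamp [0.4684 0.0717 0.015 ] [0.7859 0.1662 0.0385] ((627.4020385742188, 116.86705017089844), (94.80496215820312, 315.9525451660156), 87.80510711669922)
side cam [ 0.2605 -0.4741  0.6065] 372.64403443486816
tall 616 top 0.08776088690522277 topmean [ 0.4897 -0.282   0.0863] fit [ 0.4911 -0.2808] mean [ 0.4826 -0.2881  0.0466]
blue 675 top 0.08768663019041069 topmean [ 0.5194 -0.3533  0.0863] fit [ 0.5211 -0.3524] mean [ 0.511  -0.357   0.0464]
stub 295 top 0.0459265120822618 topmean [ 0.4931 -0.1188  0.0443] fit [ 0.4943 -0.1172] mean [ 0.4879 -0.1267  0.0244]
clamp [0.4662 0.0689 0.015 ] [0.7828 0.3745 0.0415] ((642.8942260742188, 206.6458740234375), (296.9076232910156, 320.67791748046875), 79.87203216552734)
```

View pics/scene_crop.png

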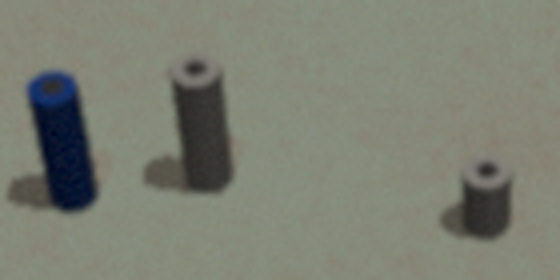

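View pics/scene_clamp.png

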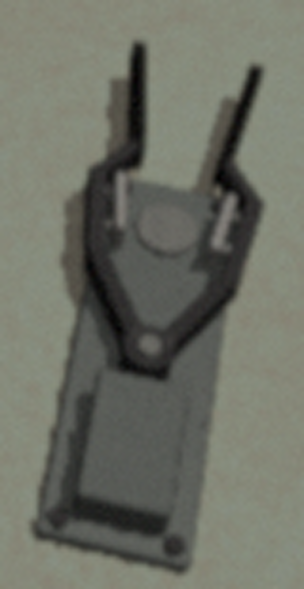

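View pics/side_clamp.png

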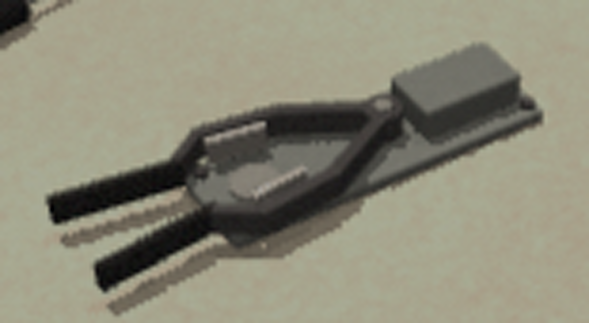

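The crop confirms it: the middle cylinder is plain grey, the left one is blue and the right one is short. Next, the clamp pose.

```bash
cat >> h.py <<'E'
def ray(d,T,u,v,z):
    r=T[:3,:3]@np.array([(u-d["cx"])/d["fx"],(v-d["cy"])/d["fy"],1]); return T[:3,3]+r*(z-T[2,3])/r[2]
E
python3 - <<'E'
from h import *
d,W,T=cloud("scene"); d2,W2,T2=cloud("side")
f=lambda x,y:(x/3.8+370-.4,y/3.8+160-.4)
g=lambda x,y:(x/3.8+200-.4,y/3.8+120-.4)
N=ray(d,T,*f(167,228),.014);P=ray(d,T,*f(150,345),.036)
N2=ray(d2,T2,*g(257,182),.014);P2=ray(d2,T2,*g(384,103),.036)
for a,b in((N,P),(N2,P2)): print(a,b,np.linalg.norm((b-a)[:2]),np.degrees(np.arctan2(*(b-a)[1::-1])))
print(get_image("wrist")["mount"])
def axis(W,T):
    m=(W[...,2]>.018)&(W[...,2]<.05)&(W[...,0]>.44)&(W[...,0]<.66)&(W[...,1]>.05)&(W[...,1]<.18)
    return W[m]
for w in(W,W2):
    p=axis(w,0); print(len(p),p.min(0),p.max(0))
    a=p[p[:,0]<.50]; 
    lo=a[a[:,1]<.11]; hi=a[a[:,1]>.11]; print(lo.mean(0),hi.mean(0), lo[:,0].min(),hi[:,0].min())
E
```

```text
[0.5894 0.1176 0.014 ] [0.6858 0.1106 0.036 ] 0.09663463510491155 -4.182672785124582
[0.5906 0.1174 0.014 ] [0.6854 0.1109 0.036 ] 0.09495413475448546 -3.908726332785851
[[ 0.0002 -0.9594 -0.2821  0.0716]
 [ 1.     -0.0002  0.0014  0.0005]
 [-0.0014 -0.2821  0.9594  0.0309]
 [ 0.      0.      0.      1.    ]]
966 [0.4701 0.0716 0.018 ] [0.6599 0.1669 0.0362]
[0.4855 0.0932 0.03  ] [0.4868 0.1583 0.0301] 0.4700721799568597 0.47202325924730915
1335 [0.4668 0.0696 0.018 ] [0.6599 0.1643 0.0392]
[0.4827 0.0903 0.0289] [0.4855 0.1546 0.0283] 0.46677557137327286 0.47164457749085403
```

```bash
cat >> h.py <<'E'
def to(x,y,z,yaw=None,s=None):
    s=s or read_state(); Rm=R.from_euler("xyz",s["ee_rot"],degrees=True).as_matrix()
    d=Rm.T@(np.array([x,y,z])-s["tool_pos"])*1000
    out=list(np.round(d,1))
    w=[0,0,0]
    if yaw is not None: w=(R.from_matrix(Rm).inv()*R.from_euler("xyz",[180,0,yaw],degrees=True)).as_rotvec()
    print("shift",[float(v) for v in out],"rot",np.round(w,4),"dist",np.linalg.norm(d),"ang",np.degrees(np.linalg.norm(w)))
E
python3 -c "
from h import *
to(.45,.17,.40); to(.491,-.2805,.30)"
```

```text
shift [-398.4, -330.4, 4.7] rot [0 0 0] dist 517.5547704698524 ang 0.0
shift [-542.6, -759.1, 104.7] rot [0 0 0] dist 938.9697393991488 ang 0.0
```

```bash
python3 -m jog '[-20,-17,0,0,0,0,-58,-48,0,0,0,0,-96,-80,0,0,0,0,-134,-111,0,0,0,0,-172,-143,0,0,0,0,-210,-174,0,0,0,0,-248,-206,0,0,0,0,-286,-237,0,0,0,0,-324,-269,0,0,0,0,-360,-300,0,0,0,0]' 55; python3 -c "
from h import *
to(.491,-.2805,.30)"
```

```text
clock: 2.0
tool_pos: [0.4204, 0.2065, 0.405]
ee_rot: [180.0, 0.0, 166.6]
wrist_force: [1.1, 1.2, 0.7]
width: 0.0548
shift [-181.4, -457.4, 104.9] rot [0 0 0] dist 503.1440512532723 ang 0.0
```

```bash
python3 -m jog '[-10,-25,0,0,0,0,-28,-70,5,0,0,0,-46,-115,15,0,0,0,-64,-160,25,0,0,0,-82,-205,35,0,0,0,-100,-250,45,0,0,0,-118,-295,55,0,0,0,-136,-340,65,0,0,0,-154,-385,75,0,0,0,-170,-428,85,0,0,0]'
python3 - <<'E'
from h import *
d,W,T=cloud("wrist"); cv2.imwrite("pics/w1.png",d["image"][:,:,::-1])
to(.491,-.2805,.30)
m=(np.abs(W[...,0]-.491)<.04)&(np.abs(W[...,1]+.2805)<.035)
p=W[m]; t=p[p[:,2]>.08]; print(len(t),t.mean(0) if len(t) else 0,t.min(0) if len(t) else 0,t.max(0) if len(t) else 0)
E
```

```text
clock: 3.0
tool_pos: [0.4858, -0.2495, 0.3194]
ee_rot: [-180.0, 0.0, 166.6]
wrist_force: [0.6, 0.8, 0.5]
width: 0.0551
shift [-11.6, -23.6, 16.4] rot [0 0 0] dist 30.995067046491656 ang 0.0
22427 [ 0.4697 -0.2826  0.2034] [ 0.4581 -0.3101  0.08  ] [ 0.5042 -0.2455  0.2389]
```

View pics/w1.png

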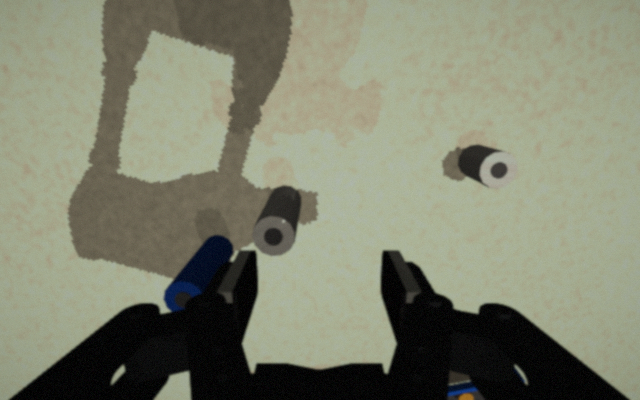

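The wrist view shows the grey spacer's top at (274,235), the blue one at (200,275) and the stub at (495,168).

Run:
```python
from h import *
d,W,T=cloud("wrist")
print(ray(d,T,274,235,.084),ray(d,T,498,169,.042),W[235,262])
p=W[215:255,250:300].reshape(-1,3);p=p[(p[:,2]>.078)&(p[:,2]<.09)];print(len(p),p.mean(0),(p.max(0)+p.min(0))/2)
to(.491,-.2805,.300); to(.491,-.2805,.216)
```

```text
[ 0.4869 -0.2842  0.084 ] [ 0.4907 -0.124   0.042 ] [ 0.4853 -0.2917  0.0836]
1355 [ 0.4883 -0.2801  0.0838] [ 0.4895 -0.2805  0.0821]
shift [-12.4, -26.5, 16.8] rot [0 0 0] dist 33.68207206771945 ang 0.0
shift [-12.7, -26.4, 100.8] rot [0 0 0] dist 104.93836963242913 ang 0.0
```

```bash
python3 -m jog '[-6,-14,6,0,0,0,-12,-26,14,0,0,0,-12,-26,16,0,0,0,-12,-26,16,0,0,0]'
python3 - <<'E'
from h import *
d,W,T=cloud("wrist"); cv2.imwrite("pics/w2.png",d["image"][:,:,::-1])
m=(np.abs(W[...,0]-.491)<.03)&(np.abs(W[...,1]+.2805)<.03)&(W[...,2]>.079)&(W[...,2]<.09)
p=W[m];print(len(p),p.mean(0),(np.percentile(p,98,0)+np.percentile(p,2,0))/2)
to(.491,-.2805,.216)
E
```

```text
clock: 3.5
tool_pos: [0.4917, -0.2749, 0.3031]
ee_rot: [180.0, -0.1, 166.6]
wrist_force: [-0.7, 0.5, 0.7]
width: 0.0548
1693 [ 0.4891 -0.2798  0.0839] [ 0.4895 -0.2799  0.0831]
shift [-0.7, -5.9, 87.6] rot [0 0 0] dist 87.781923323242 ang 0.0
```

View pics/w2.png

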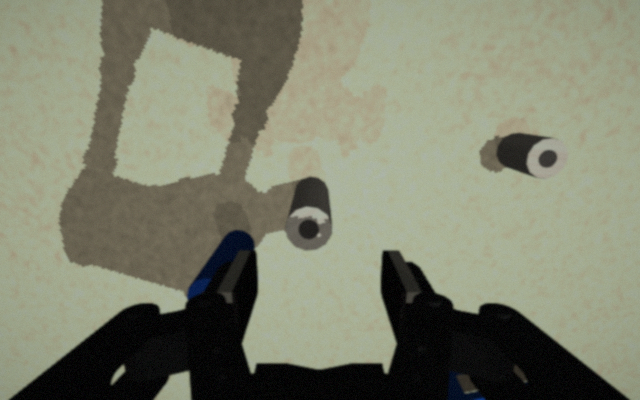

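```bash
python3 -m jog '[0,0,0,0,0,0,0,0,0,0,0,0]'
python3 - <<'E'
from h import *
for i in range(3): print(read_state()["tool_pos"]); to(.491,-.2805,.216)
E
```

```text
clock: 3.75
tool_pos: [0.4917, -0.2748, 0.3043]
ee_rot: [-180.0, 0.1, 166.7]
wrist_force: [0.6, -0.3, 0.4]
width: 0.0548
[ 0.4917 -0.2748  0.3043]
shift [-0.5, -5.7, 88.3] rot [0 0 0] dist 88.52280800831115 ang 0.0
[ 0.4917 -0.2748  0.3043]
shift [-0.5, -5.7, 88.3] rot [0 0 0] dist 88.52280800831115 ang 0.0
[ 0.4917 -0.2748  0.3043]
shift [-0.5, -5.7, 88.3] rot [0 0 0] dist 88.52280800831115 ang 0.0
```

```bash
python3 -m jog '[0,-5.5,5,0,0,0,0,-5.5,20,0,0,0,0,-5.5,36,0,0,0,0,-5.5,52,0,0,0,0,-5.5,68,0,0,0,0,-5.5,80,0,0,0,0,-5.5,88,0,0,0,0,-5.5,88,0,0,0,0,-5.5,88,0,0,0]' &&  python3 -m jog '[0,0,0,0,0,0,0,0,0,0,0,0,0,0,0,0,0,0,0,0,0,0,0,0,0,0,0,0,0,0,0,0,0,0,0,0,0,0,0,0,0,0]' 20
python3 - <<'E'
from h import *
d=get_image("wrist"); cv2.imwrite("pics/w3.png",d["image"][:,:,::-1])
E
```

```text
clock: 4.65
tool_pos: [0.4905, -0.2808, 0.216]
ee_rot: [-180.0, 0.0, 166.6]
wrist_force: [-0.0, -0.7, -0.3]
width: 0.055
clock: 5.35
tool_pos: [0.4906, -0.2809, 0.2169]
ee_rot: [-180.0, 0.1, 166.6]
wrist_force: [-0.1, 0.2, 5.0]
width: 0.0262
```

View pics/w3.png

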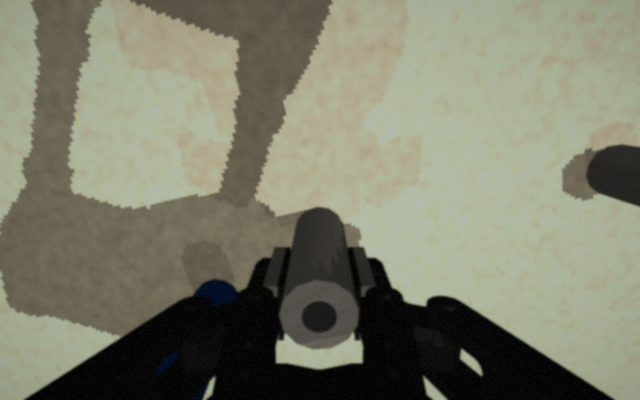

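The spacer is gripped (26 mm reading), centred between the pads at (319,315). Lifting.

```bash
python3 -m jog '[0,0,-5,0,0,0,0,0,-15,0,0,0,0,0,-30,0,0,0,0,0,-50,0,0,0,0,0,-70,0,0,0,0,0,-85,0,0,0,0,0,-90,0,0,0,0,0,-90,0,0,0]'
python3 - <<'E'
from h import *
d=get_image("wrist"); cv2.imwrite("pics/w4.png",d["image"][:,:,::-1])
to(.545,.1205,.306,176); to(.59,.1175,.306,176)
E
```

```text
clock: 6.2
tool_pos: [0.4904, -0.2808, 0.3068]
ee_rot: [-180.0, 0.1, 166.6]
wrist_force: [-0.3, -0.3, -1.7]
width: 0.0257
shift [39.7, 403.0, -0.4] rot [-0.    -0.    -0.164] dist 404.9317011740403 ang 9.397526482407724
shift [-4.7, 410.5, -0.4] rot [-0.    -0.    -0.164] dist 410.51387966726617 ang 9.397526482407724
```

View pics/w4.png

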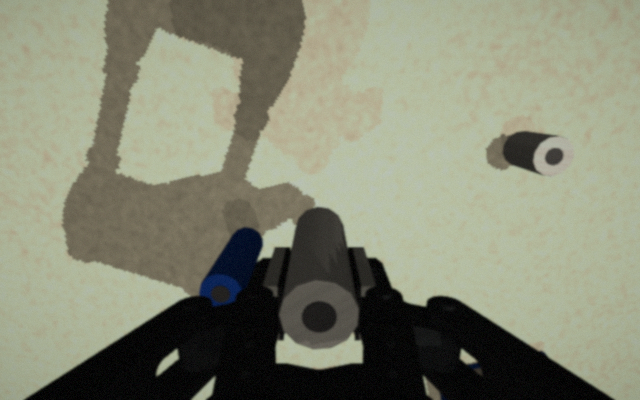

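```bash
python3 -m jog '[0,15,0,0,0,-0.01,0,50,0,0,0,-0.03,-1,95,0,0,0,-0.05,-1,140,0,0,0,-0.07,-2,185,0,0,0,-0.09,-2,230,0,0,0,-0.11,-3,275,0,0,0,-0.13,-3,320,0,0,0,-0.15,-4,360,0,0,0,-0.164,-5,390,0,0,0,-0.164]' && python3 -m jog '[0,10,0,0,0,0,0,18,0,0,0,0,0,20,0,0,0,0,0,20,0,0,0,0,0,20,0,0,0,0]'
python3 - <<'E'
from h import *
d,W,T=cloud("wrist"); cv2.imwrite("pics/w5.png",d["image"][:,:,::-1])
to(.59,.1175,.306,176)
d=get_image("side"); cv2.imwrite("pics/s5.png",cv2.resize(d["image"][40:240,160:400,::-1],None,fx=3,fy=3))
E
```

```text
clock: 7.25
tool_pos: [0.585, 0.1011, 0.3042]
ee_rot: [180.0, -0.1, 176.2]
wrist_force: [0.9, -0.4, -2.2]
width: 0.0258
clock: 7.75
tool_pos: [0.5868, 0.1164, 0.3057]
ee_rot: [-180.0, 0.0, 175.9]
wrist_force: [1.3, -0.2, -1.5]
width: 0.0253
shift [-3.0, 1.3, -0.2] rot [-0.0002  0.0001 -0.0014] dist 3.305388395471991 ang 0.08301173252670262
```

View pics/w5.png

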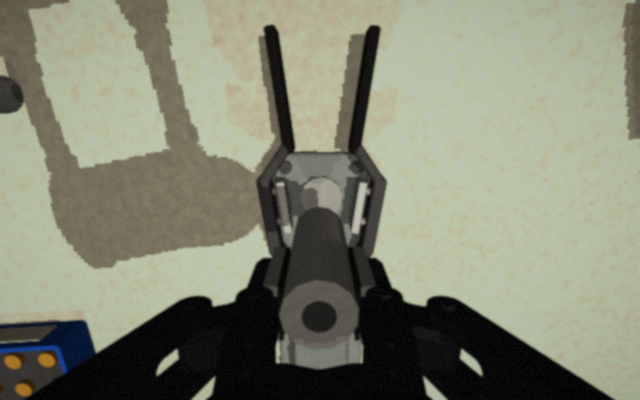

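View pics/s5.png

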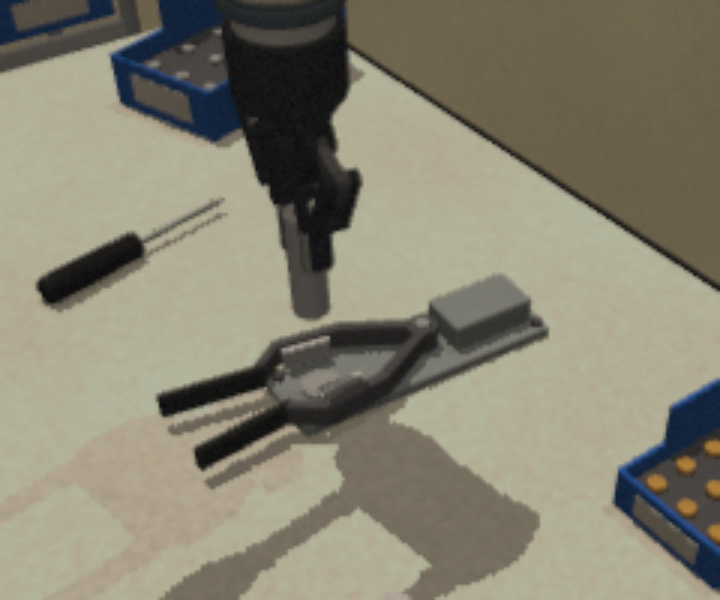

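The wrist view shows the clamp square to the tool: handle tips at (270,30) and (374,30), jaws at x≈282 and 361, pad top visible at (322,190). I'll check the lateral centre numerically, then descend most of the way.

```bash
python3 - <<'E'
from h import *
d,W,T=cloud("wrist")
print(read_state()["tool_pos"])
c=np.array([.59,.1175]);a=np.radians(-4);X=np.array([np.cos(a),np.sin(a)]);Y=np.array([-X[1],X[0]])
p=W[np.isfinite(W[...,0])];q=np.c_[(p[:,:2]-c)@X,(p[:,:2]-c)@Y,p[:,2]]
h=q[(q[:,2]>.02)&(q[:,2]<.045)&(np.abs(q[:,1])<.06)]
for x0 in np.arange(-.12,-.03,.01):
    k=h[np.abs(h[:,0]-x0)<.004]; l=k[k[:,1]<0];r=k[k[:,1]>0]
    if len(l) and len(r): print(round(x0,3),l[:,1].min(),r[:,1].max(),"mid",(l[:,1].min()+r[:,1].max())/2, l[:,1].mean()/2+r[:,1].mean()/2)
print(h[:,0].min())
E
python3 -m jog '[-3,1.3,8,0,0,0,-3,1.3,24,0,0,0,-3,1.3,40,0,0,0,-3,1.3,52,0,0,0,-3,1.3,60,0,0,0,-3,1.3,62,0,0,0,-3,1.3,62,0,0,0]'
python3 - <<'E'
from h import *
to(.59,.1175,.2305,176)
d=get_image("side"); cv2.imwrite("pics/s6.png",cv2.resize(d["image"][90:220,190:350,::-1],None,fx=4,fy=4,interpolation=2))
d=get_image("scene"); cv2.imwrite("pics/c6.png",cv2.resize(d["image"][110:320,340:480,::-1],None,fx=2.8,fy=2.8,interpolation=2))
E
```

```text
[0.5869 0.1166 0.3058]
-0.12 -0.03650578039005541 0.03860309065685606 mid 0.0010486551334003245 0.0011416423348637288
-0.11 -0.03563696919689123 0.03823685174029223 mid 0.0012999412717005013 0.001131980081159386
-0.1 -0.03464014320485279 0.03666326682978257 mid 0.0010115618124648881 0.001078305385404611
-0.09 -0.033087352587772186 0.035202702611866636 mid 0.0010576750120472253 0.001043205651814599
-0.08 -0.03207728940685433 0.03425492251592188 mid 0.001088816554533776 0.001002635271051034
-0.07 -0.03063456841559895 0.032706007406350435 mid 0.001035719495375743 0.0009898864410617242
-0.06 -0.02927778642216648 0.03143505608755462 mid 0.0010786348326940701 0.0008989888646930601
-0.05 -0.028371776713484793 0.0300059437954727 mid 0.0008170835409939525 0.0009064868743509733
-0.04 -0.0340586163630023 0.035362393930529666 mid 0.0006518887837636822 0.0008177161507702275
-0.12222980106752607
clock: 8.6
tool_pos: [0.59, 0.1186, 0.2433]
ee_rot: [-180.0, -0.0, 176.0]
wrist_force: [0.0, -0.1, -1.1]
width: 0.0259
shift [-0.1, -1.1, 12.8] rot [-0.0001 -0.0005  0.    ] dist 12.875320022648898 ang 0.031021667505342406
```

View pics/s6.png

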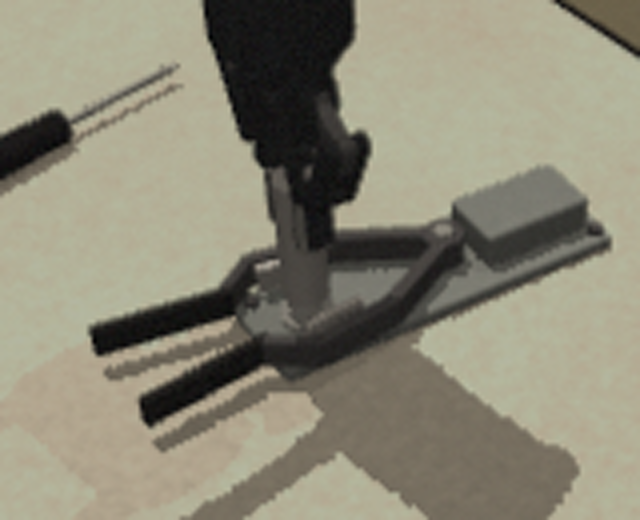

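View pics/c6.png

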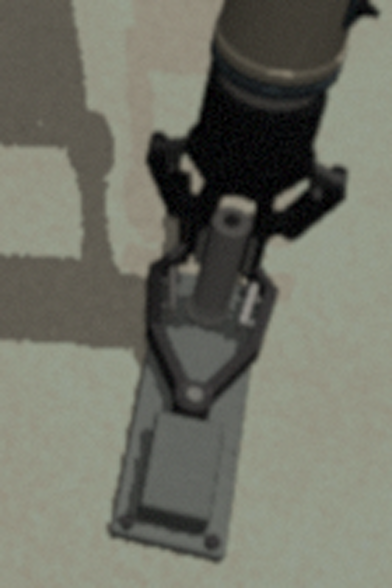

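The clamp axis is 1 mm to +y, which is where the tool now stands. Both views show the spacer between the jaws, just above the pad. I'll lower slowly and watch the force.

```bash
python3 -m jog '[0,0,4,0,0,0,0,0,8,0,0,0,0,0,10,0,0,0,0,0,11,0,0,0,0,0,11,0,0,0,0,0,11,0,0,0]'; python3 -m jog '[0,0,0.5,0,0,0,0,0,1,0,0,0,0,0,1,0,0,0,0,0,1,0,0,0]'
```

```text
clock: 9.3
tool_pos: [0.59, 0.1186, 0.2327]
ee_rot: [180.0, 0.0, 176.0]
wrist_force: [-0.6, -0.0, -0.2]
width: 0.0258
clock: 9.7
tool_pos: [0.59, 0.1186, 0.2317]
ee_rot: [180.0, -0.0, 176.0]
wrist_force: [0.1, -1.2, -1.9]
width: 0.0256
```

```bash
python3 -m jog '[0,0,0.5,0,0,0,0,0,1,0,0,0,0,0,1,0,0,0,0,0,1,0,0,0]'; python3 -m jog '[0,0,0.3,0,0,0,0,0,0.5,0,0,0,0,0,0.5,0,0,0,0,0,0.5,0,0,0]'
```

```text
clock: 10.1
tool_pos: [0.59, 0.1185, 0.2309]
ee_rot: [180.0, 0.0, 176.0]
wrist_force: [-1.2, 0.4, 0.1]
width: 0.0252
clock: 10.5
tool_pos: [0.5901, 0.1186, 0.2309]
ee_rot: [180.0, 0.0, 176.0]
wrist_force: [-1.5, -0.3, 5.8]
width: 0.0258
```

The wrist z-force has risen from about 0 to 6 N, so the foot is on the pad. Releasing.

```bash
python3 -m jog '[0,0,0,0,0,0,0,0,0,0,0,0,0,0,0,0,0,0,0,0,0,0,0,0,0,0,0,0,0,0,0,0,0,0,0,0,0,0,0,0,0,0]' 60
python3 - <<'E'
from h import *
for n in("side","wrist"):
    d=get_image(n); im=d["image"][:,:,::-1]
    cv2.imwrite(f"pics/{n}7.png",cv2.resize(im[90:220,190:350],None,fx=4,fy=4,interpolation=2) if n=="side" else im)
E
```

```text
clock: 11.2
tool_pos: [0.59, 0.1186, 0.2302]
ee_rot: [-180.0, -0.0, 176.0]
wrist_force: [-0.3, 0.3, -0.5]
width: 0.06
```

View pics/side7.png

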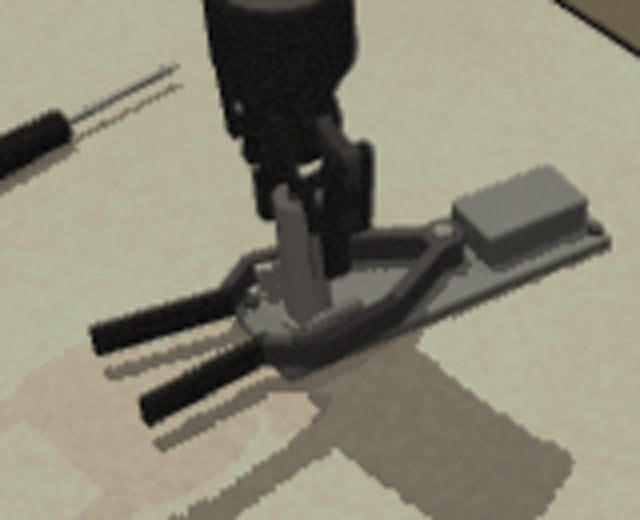

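View pics/wrist7.png

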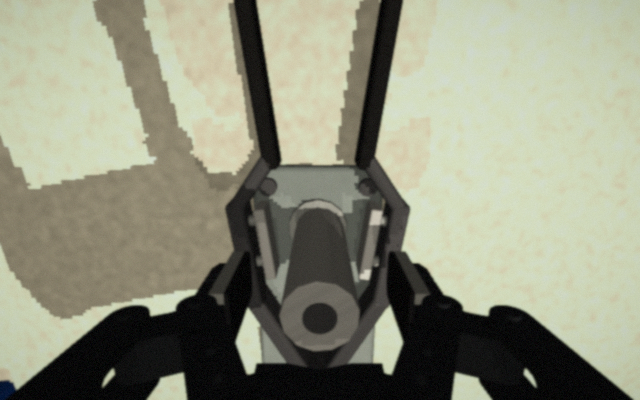

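It stands upright and free: in the wrist view its foot is ringed by the pad at (320,210) and both jaws are clear. Going up and back over the handles.

```bash
python3 -m jog '[0,0,-3,0,0,0,0,0,-12,0,0,0,0,0,-30,0,0,0,0,0,-55,0,0,0,0,0,-80,0,0,0,0,0,-95,0,0,0,0,0,-100,0,0,0,0,0,-100,0,0,0]' && python3 -m jog '[8,0,0,0,0,0,28,0,0,0,0,0,50,0,0,0,0,0,70,0,0,0,0,0,80,0,0,0,0,0,80,0,0,0,0,0,80,0,0,0,0,0]' 85.4
python3 - <<'E'
from h import *
d,W,T=cloud("wrist"); cv2.imwrite("pics/w8.png",d["image"][:,:,::-1])
c=np.array([.59,.1185]);a=np.radians(-4);X=np.array([np.cos(a),np.sin(a)]);Y=np.array([-X[1],X[0]])
t=c-.08*X; print(t)
to(*t,.178,176)
p=W[np.isfinite(W[...,0])];q=np.c_[(p[:,:2]-c)@X,(p[:,:2]-c)@Y,p[:,2]]
h=q[(q[:,2]>.02)&(q[:,2]<.045)&(np.abs(q[:,1])<.06)]
for x0 in np.arange(-.12,-.03,.01):
    k=h[np.abs(h[:,0]-x0)<.004]; l=k[k[:,1]<0];r=k[k[:,1]>0]
    if len(l) and len(r): print(round(x0,3),l[:,1].min(),r[:,1].max(),"mid",(l[:,1].min()+r[:,1].max())/2)
s=q[(q[:,2]>.09)&(q[:,2]<.105)&(np.abs(q[:,0])<.03)&(np.abs(q[:,1])<.03)]; print("spacer top",len(s),s.mean(0),(s.min(0)+s.max(0))/2)
E
```

```text
clock: 12.1
tool_pos: [0.5901, 0.1185, 0.3309]
ee_rot: [180.0, 0.1, 176.0]
wrist_force: [1.4, 0.3, -0.0]
width: 0.0597
clock: 12.8
tool_pos: [0.5103, 0.1241, 0.3298]
ee_rot: [-180.0, -0.0, 176.0]
wrist_force: [-0.6, -0.8, -0.1]
width: 0.0853
[0.5102 0.1241]
shift [0.4, -0.0, 151.8] rot [-0.0001 -0.0001 -0.    ] dist 151.80471025268835 ang 0.011829260079976827
-0.12 -0.03715511728960199 0.037528828420127024 mid 0.000186855565262517
-0.11 -0.036605732195805096 0.03704106632684547 mid 0.00021766706552018775
-0.1 -0.035463494591030355 0.0356560168107058 mid 9.626110983772251e-05
-0.09 -0.03413232497304885 0.034428705062951696 mid 0.00014819004495142396
-0.08 -0.03288572358125712 0.033187854755598566 mid 0.00015106558717072407
-0.07 -0.03169521635931124 0.03193190752246343 mid 0.00011834558157609518
-0.06 -0.030299594118856195 0.029849847924468487 mid -0.0002248730971938541
-0.05 -0.02901713707882121 0.0291658208984256 mid 7.434190980219572e-05
-0.04 -0.035095389176181144 0.034759545353510425 mid -0.0001679219113353593
spacer top 1314 [-0.0031  0.0007  0.0973] [-0.0011  0.0005  0.0952]
```

View pics/w8.png

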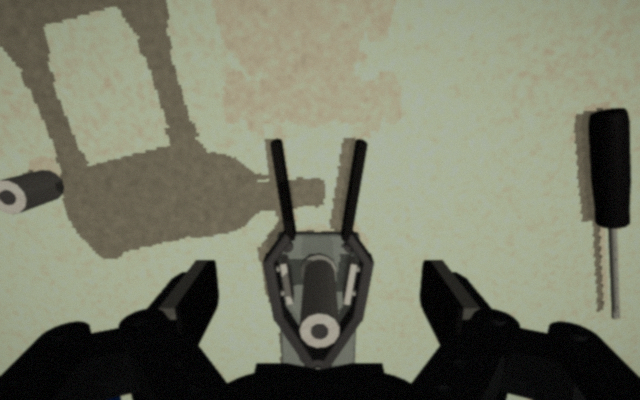

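The spacer is upright, with its top within about 3 mm of the pad centre at height 97 mm. The tool is centred over the handles to 0.2 mm. Descending.

```bash
python3 -m jog '[0,0,8,0,0,0,0,0,25,0,0,0,0,0,45,0,0,0,0,0,65,0,0,0,0,0,85,0,0,0,0,0,105,0,0,0,0,0,122,0,0,0,0,0,130,0,0,0,0,0,130,0,0,0]' && python3 -m jog '[0,0,6,0,0,0,0,0,14,0,0,0,0,0,20,0,0,0,0,0,21,0,0,0,0,0,21,0,0,0]'
python3 - <<'E'
from h import *
for n in("side","wrist"):
    d=get_image(n); im=d["image"][:,:,::-1]
    cv2.imwrite(f"pics/{n}9.png",cv2.resize(im[90:220,190:350],None,fx=4,fy=4,interpolation=2) if n=="side" else im)
E
```

```text
clock: 13.75
tool_pos: [0.5099, 0.1239, 0.1982]
ee_rot: [-180.0, -0.2, 176.0]
wrist_force: [-0.5, 0.4, 0.2]
width: 0.0853
clock: 14.25
tool_pos: [0.5101, 0.1241, 0.1789]
ee_rot: [-180.0, -0.0, 176.0]
wrist_force: [-0.1, 0.4, 0.9]
width: 0.0855
```

View pics/side9.png

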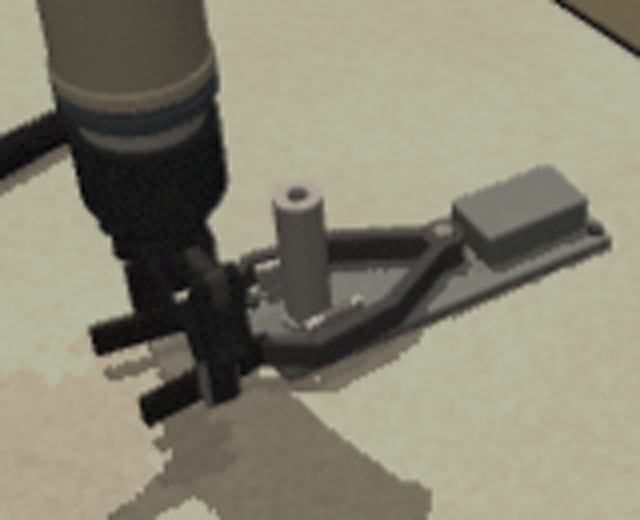

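View pics/wrist9.png

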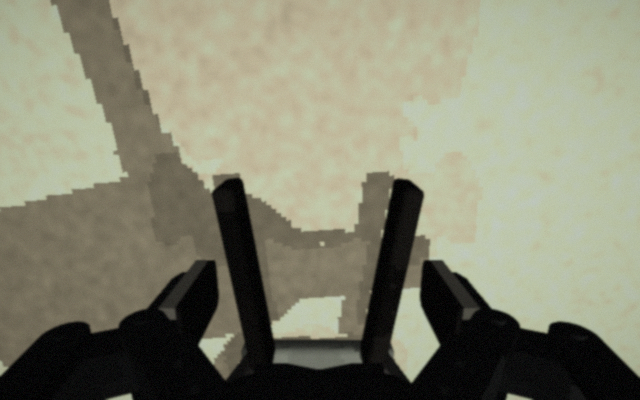

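Both handles are between the open fingers, at (240,270) and (395,270), with clearance on each side. I'll squeeze in stages.

```bash
Z='[0,0,0,0,0,0,0,0,0,0,0,0,0,0,0,0,0,0]'; python3 -m jog '[0,0,0,0,0,0,0,0,0,0,0,0,0,0,0,0,0,0,0,0,0,0,0,0]' 62; python3 -m jog '[0,0,0,0,0,0,0,0,0,0,0,0,0,0,0,0,0,0]' 54; python3 -m jog '[0,0,0,0,0,0,0,0,0,0,0,0,0,0,0,0,0,0]' 46;  python3 - <<'E'
from h import *
d=get_image("side"); im=d["image"][:,:,::-1]
cv2.imwrite(f"pics/side10.png",cv2.resize(im[90:220,190:350],None,fx=4,fy=4,interpolation=2))
E
```

```text
clock: 14.75
tool_pos: [0.5104, 0.1238, 0.1801]
ee_rot: [-180.0, 0.0, 176.0]
wrist_force: [-3.0, -3.1, 5.3]
width: 0.062
clock: 15.05
tool_pos: [0.5105, 0.1238, 0.1807]
ee_rot: [-180.0, 0.1, 176.0]
wrist_force: [-2.7, -3.5, 7.7]
width: 0.0544
clock: 15.35
tool_pos: [0.5105, 0.1238, 0.1811]
ee_rot: [-180.0, 0.1, 176.0]
wrist_force: [-4.5, -3.7, 10.9]
width: 0.0463
```

View pics/side10.png

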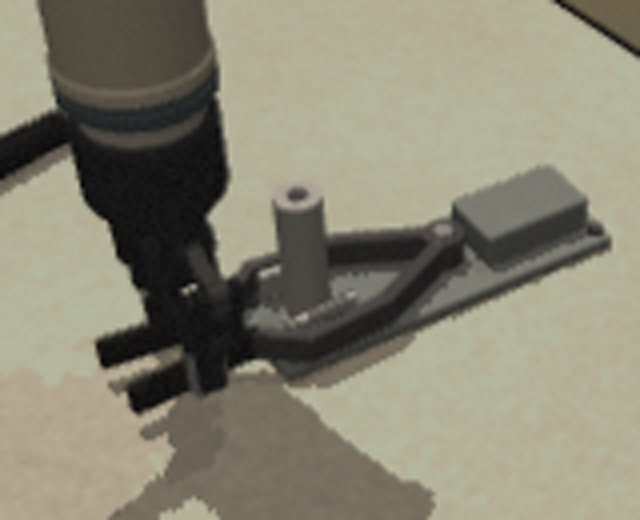

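```bash
python3 -m jog '[0,0,-1,0,0,0,0,0,-2,0,0,0,0,0,-2,0,0,0]' 38; python3 -m jog '[0,0,0,0,0,0,0,0,0,0,0,0,0,0,0,0,0,0]' 30; python3 -m jog '[0,0,0,0,0,0,0,0,0,0,0,0,0,0,0,0,0,0]' 24; python3 -m jog '[0,0,0,0,0,0,0,0,0,0,0,0,0,0,0,0,0,0,0,0,0,0,0,0]' 19;  python3 - <<'E'
from h import *
d=get_image("side"); im=d["image"][:,:,::-1]
cv2.imwrite(f"pics/side11.png",cv2.resize(im[90:220,190:350],None,fx=4,fy=4,interpolation=2))
E
```

```text
clock: 15.7
tool_pos: [0.5105, 0.1238, 0.1818]
ee_rot: [-180.0, 0.1, 176.0]
wrist_force: [0.1, -4.1, 5.9]
width: 0.0384
clock: 16.0
tool_pos: [0.51, 0.1244, 0.1805]
ee_rot: [180.0, -0.1, 176.0]
wrist_force: [0.0, 0.2, -0.3]
width: 0.03
clock: 16.3
tool_pos: [0.5101, 0.1242, 0.181]
ee_rot: [180.0, -0.0, 176.0]
wrist_force: [0.8, -0.1, 0.7]
width: 0.0237
clock: 16.7
tool_pos: [0.5102, 0.1237, 0.1811]
ee_rot: [-179.9, -0.0, 176.0]
wrist_force: [-2.0, -3.3, 1.0]
width: 0.0194
```

View pics/side11.png

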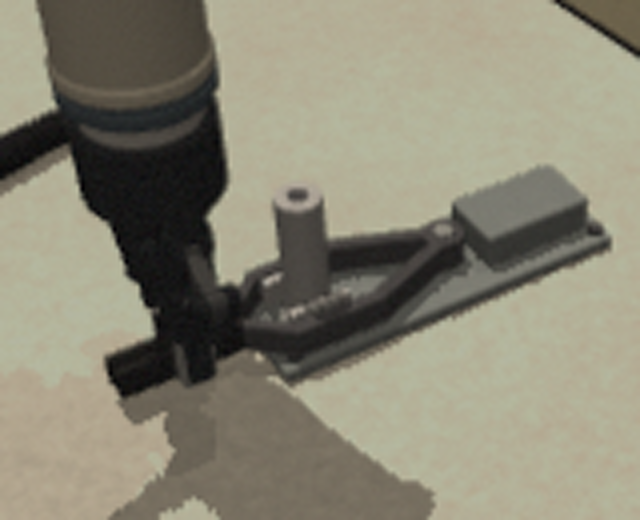

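It has snapped shut: the force fell away at about 30 mm and the handles lie together. Opening and backing straight up.

```bash
python3 -m jog '[0,0,0,0,0,0,0,0,0,0,0,0,0,0,0,0,0,0,0,0,0,0,0,0,0,0,0,0,0,0]' 60; python3 -m jog '[0,0,-8,0,0,0,0,0,-25,0,0,0,0,0,-45,0,0,0,0,0,-70,0,0,0,0,0,-95,0,0,0,0,0,-120,0,0,0,0,0,-140,0,0,0,0,0,-150,0,0,0,0,0,-150,0,0,0,0,0,-150,0,0,0]';  python3 - <<'E'
from h import *
d,W,T=cloud("wrist"); cv2.imwrite("pics/w12.png",d["image"][:,:,::-1])
c=np.array([.59,.1185]);a=np.radians(-4);X=np.array([np.cos(a),np.sin(a)]);Y=np.array([-X[1],X[0]])
p=W[np.isfinite(W[...,0])];q=np.c_[(p[:,:2]-c)@X,(p[:,:2]-c)@Y,p[:,2]]
h=q[(q[:,2]>.02)&(q[:,2]<.045)&(np.abs(q[:,1])<.06)]
for x0 in (-.11,-.08,-.05):
    k=h[np.abs(h[:,0]-x0)<.004]; print(x0,k[:,1].min(),k[:,1].max())
s=q[(q[:,2]>.09)&(q[:,2]<.105)&(np.abs(q[:,0])<.03)&(np.abs(q[:,1])<.03)]; print("spacer top",len(s),s.mean(0),(s.min(0)+s.max(0))/2)
for n,b in(("side",(90,220,190,350)),("scene",(120,320,290,480))):
    d,W,T=cloud(n); im=d["image"][:,:,::-1]
    cv2.imwrite(f"pics/{n}12.png",cv2.resize(im[b[0]:b[1],b[2]:b[3]],None,fx=3,fy=3,interpolation=2))
    m=W[(np.abs(W[...,0]-.4945)<.025)&(np.abs(W[...,1]+.117)<.025)&(W[...,2]>.01)]
    print("stub",len(m),fitcirc(m[m[:,2]<.036][:,:2],.014),m[:,2].max())
E
```

```text
clock: 17.25
tool_pos: [0.5102, 0.1243, 0.1812]
ee_rot: [180.0, 0.0, 176.0]
wrist_force: [-0.1, 0.4, 0.1]
width: 0.06
clock: 18.25
tool_pos: [0.5101, 0.1241, 0.3304]
ee_rot: [-180.0, -0.1, 176.0]
wrist_force: [0.2, 0.6, 0.1]
width: 0.0601
-0.11 -0.009333379225770178 0.009577646637842503
-0.08 -0.009655089509677575 0.009916083481861541
-0.05 -0.011897984560843582 0.011248824849027622
spacer top 1298 [-0.0033 -0.0001  0.0973] [-0.001  -0.0002  0.0952]
stub 288 [ 0.4944 -0.1173] 0.04709617600735683
stub 203 [ 0.4946 -0.1166] 0.045784614443421634
```

View pics/side12.png

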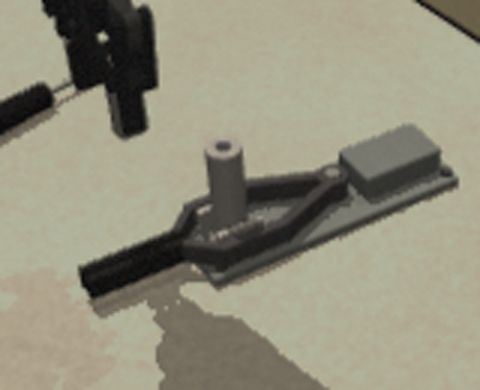

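View pics/w12.png

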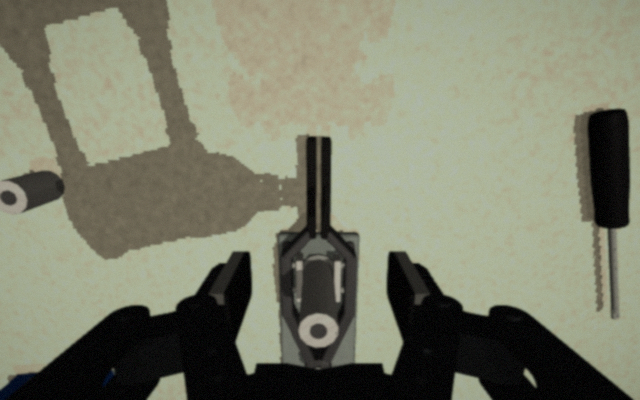

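View pics/scene12.png

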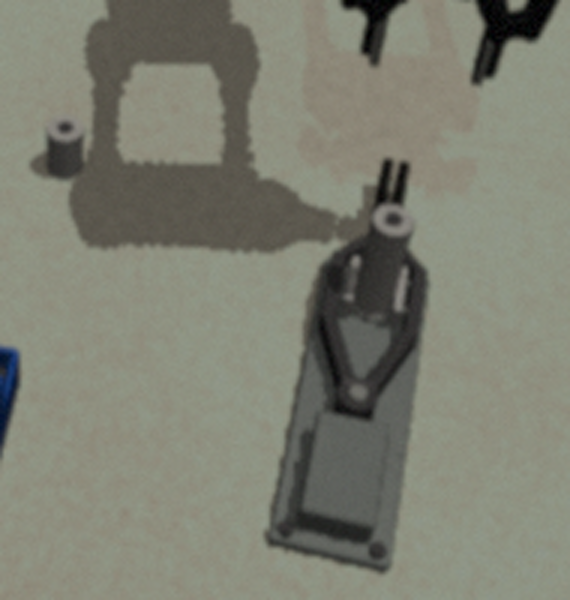

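All three views agree. The handles stay shut at about 20 mm across, the spacer is upright between the jaws, the stub has not moved and the gripper is clear.

```bash
python3 -c "
from rig import *
print(sign_off()); print(read_state()['clock'])"
```

```text
the job is handed in; nothing more can be done
None
the job is handed in; nothing more can be done
```

The tall aluminium spacer stands upright on the pad, gripped between the jaws, and the clamp has snapped shut. I handed the job in at about 18.5 s on the robot's clock. `sign_off` reports no verdict, so the result rests on my own checks.

I took the grey tall spacer, not the blue look-alike, set it on the pad and let go of it with the handles still open. I then squeezed the handles in stages; the resistance gave way at about 30 mm opening. I opened the gripper and backed straight up.

The last checks, from the cameras:
- **Handles:** they stay shut after release, about 19.6 mm across at x = -80 mm (20 mm expected).
- **Spacer:** its top is about 97 mm above the bench (98 mm expected) and within about 3 mm of the pad centre. It looks upright in all three views.
- **Short spacer:** still standing, within about 1 mm of where it started.
- **Robot:** the gripper is clear of everything, with wrist force near zero.

No check failed. The first wrist-camera reading of the pick position, taken while the arm was still moving, was about 4 mm off the scene and side cameras, and the next one at rest was within about 1.5 mm of them.

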